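# Roll the bracelet roll up to the top of the display stand

## Robot

A 6-joint arm with a two-finger parallel gripper is mounted at the origin on the work surface. World frame = base frame: x ahead of the robot, y to its left, z up, the work surface at z = 0. Lengths are in m, angles in rad, forces in N, time in s.
With the tool pointing down it reaches from about 0.25 to 0.775 m from the base axis. Payload 4 kg.
Tool frame: the origin (TCP) lies midway between the tips of the shut fingers; the grasp point (between the pads) lies 19 mm behind it; z points along the fingers, y is the direction in which the jaws open and shut (so a half turn about z gives the same grasp; the last joint's range is limited). The gripper opens to 85 mm and grips with 20 to 120 N. Pads are 22 mm wide; open, the fingers measure 114 mm over their backs; the gripper's body (76 mm by 85 mm) begins 54 mm behind the grasp point. The pads swing forward as they close: fully open they stand 13 mm farther back than shut.
Start: joints at [-1.432, 0.087, 1.371, -0, 1.684, -0.103], TCP at [0.132, -0.534, 0.231] pointing down, gripper open.
Joint ranges: [-3.1, 3.1], [-0.76, 2.03], [0.27, 2.55], [-1.08, 4.22], [0.17, 2.65], [-2.57, 2.57]. Speed limits (rad/s): [2.79, 2.79, 3.14, 3.14, 3.14, 3.14].

## Interface

Orientations are given as a unit quaternion [x, y, z, w].
In Python, from workcell import robot gives the robot as it stands. The module is installed in compiled form; this text tells all that it offers.
- The arm moves only by the tool play_rows, never from a script. Its argument "plan" is a list of rows, each an object with "delta_pos": the shift along the tool's x, y, z in units of 25 mm (1.0 is 25 mm), a list of three; "dr": the turn, a rotation vector about the tool's x, y, z in degrees, a list of three; "fingers": the finger opening in mm, from 0 to 85.4. In form: [{"delta_pos": [x, y, z], "dr": [rx, ry, rz], "fingers": fingers}, ...]. A call has 1 to 20 rows; each row shifts and turns the pose as measured when the row begins, along the tool's axes as they then stand; what a row does not reach is not made up. A row lasts 1/12 s, in which the tool goes at most 41.7 mm and 7.16 degrees, less where a joint would pass 70% of its speed; a pose out of reach is approached as far as the arm can. A call is refused whole if a number of a shift passes 1 or a number of a turn 7.16, either way. A call with a gripper value outside its range is refused whole. The fingers move at their own pace and stop on an object; "squeeze" is the grip in N (left out, the last holds). Time passes only in rows, so rows that do not move let the fingers close. It gives the time, the measured TCP pose, the force and the opening at its end, in the units of the state.
- robot.observe(): the state, without advancing time (a new reading comes with each control period).
- robot.get_image(name): name is "side" or "top"; returns a dict with "img" (480x640x3 uint8, blue, green, red), "fx", "fy", "cx", "cy" (pixels), "cam_to_world" (4x4, takes a point from camera to world coordinates). Camera axes: x right, y down, z forward; pixel columns grow to the right and rows downward; lengths in m; the calibration is good to about 2 mm. A picture is of the moment at which its call begins. There is no depth.
- robot.job_done(): hands the job in, once; it reports no verdict.
The state is a dict: "time": time; "joint_positions": joint angles; "qd": joint speeds; "joint_efforts": joint torques, N m; "eef_pos": TCP position; "tool_rot": TCP orientation; "force": force on the tool from outside, world axes, zero at the start; "torque": the same for the moment, N m; "width": finger opening in m.
Only numpy, scipy, OpenCV 4.12 (cv2) and the standard library are available. Lean on these libraries where they do the work, as an engineer would, in place of code of your own. Each camera call takes 0.05 s, during which the arm holds its last target.

## Task

Two wooden bracelet rolls lie side by side at the foot of the two-lane sloped display stand. With the fingertips, push the thicker roll slowly up its own lane, without letting it run or roll back down, until it drops into the rest at the top against the stop board, then move away. Only push it: do not pick it up, and leave the slimmer roll and everything else on the counter where they are.

Things in the scene. Friction and masses are not known exactly. Their poses are not given: they have to be found in the camera images.
- stand: Fixed display stand, black decks with dark wood edges, 234 long (x) by 224 wide (y) mm. Origin: on the counter (height 0) under its middle. x points uphill (level), y across the lanes, z up. Two equal straight lanes along x, each 100 mm wide, centred at y = +54 and -54 mm; side strips 8 thick at y = -108, 0, +108 stand 10 mm above the deck. Front lip at x = -116 to -110, top at z = 15 mm.
- slope: Frame on the stand's slope: origin at the slope's foot midway between the lanes (stand x -55, y 0, z 10 mm); x up along the deck, z square out of it. Each lane, in the stand's x and z (mm): level landing x -110 to -55 at z 10; straight 10 degree slope up to a crest at x 55, z 29.4; then a level rest floor 3 mm lower (z 26.4) up to the stop board's upright face at x 93, top at z 62.
- thick_roll: The thicker bracelet roll: light wood cylinder with brass bands, diameter 48, length 94 mm, 0.14 to 0.28 kg, loose. Origin: on its axis at mid-length; y runs along its axis, and x and z turn as it rolls. Starts lying across one of the lanes on the landing, axis along the stand's y. It rolls freely: let go on the slope, it runs back down. Faster than 0.2 m/s on the slope counts as let run.
- slim_roll: The slimmer bracelet roll, same look: diameter 34, length 94 mm, lying on the landing of the other lane. To be left alone. Origin on its axis at mid-length, y along its axis.
- left_rest (a point): Where the centre of the thick roll lies when it is home against the stop in the lane at the stand's +y side (stand frame 69, +54, 50.4 mm). Home, the roll has up to 2.5 mm play between the crest and the stop board.
- right_rest (a point): The same for the lane at the stand's -y side (69, -54, 50.4 mm).
- ring_cone: White ring cone, 77 tall, foot 48 mm across, standing left (+y) of the stand. Origin: centre of its underside.
- loupe: Small metal loupe: barrel 28 diameter, 28 tall, with a 20 mm high lug to one side, standing right (-y) of the stand. Origin: underside of the barrel.
- ring_box: Closed ring box, 57 x 57 x 45 mm, right (-y) of the stand. Origin: centre of its underside.
- wallet: Black flat wallet, 100 x 190 x 22 mm, on the counter to the left. Origin: centre of its underside.
- cleaner: Amber bottle with black cap, 44 diameter, 130 mm tall, on the left. Origin: centre of its underside.
- brush: Small brush 160 mm long lying on the right, near the robot. Origin: about its middle, on its underside.
- bangle: Brass bangle, 68 diameter, 10 mm high, lying flat on the left. Origin: centre of its underside.
There are look-alikes about, which are no part of the job. What is shaped like the thick_roll but green or pink is not meant.

How it is judged:
By the outcome, as a careful person would: the job done as asked, in the order asked, and still so for the second after the job is handed in, with the robot touching nothing.
It also fails if it takes over 35 s, if anything falls off the work surface, if the arm or the gripper's body presses on something with over 40 N, if the wrist force passes 120 N, or if a joint passes its speed limit or range.

## Working session

There is one attempt and no reset: what is moved stays moved. The work goes in short steps, Python scripts to look and compute and a tool call to move; the robot and the scene stay as the last step left them, time stands still between calls to the robot, and variables do not carry over. Pictures are saved under pics/ and viewed, and the job is handed in when it is done.

Besides the shell and the picture viewer there is one more tool, called after "Call:" as a command line: name --argument value ..., lists and objects as JSON in quotes. play_rows: Moves the arm, as the interface text tells. Its arguments: {"type":"object","properties":{"plan":{"type":"array","items":{"type":"object","properties":{"delta_pos":{"type":"array","items":{"type":"number"}},"dr":{"type":"array","items":{"type":"number"}},"fingers":{"type":"number"}}}},"squeeze":{"type":"number"}},"required":["plan"]}

```bash
mkdir -p pics; cat > h.py <<'E'
from workcell import robot
import numpy as np, cv2
def snap(n,f):
    d=robot.get_image(n); cv2.imwrite('pics/'+f+'.png',d['img']); np.savez('pics/'+f+'.npz',**d); return d
def ray(d,u,v):
    T=np.array(d['cam_to_world']); r=T[:3,:3]@np.array([(u-d['cx'])/d['fx'],(v-d['cy'])/d['fy'],1.]); return T[:3,3],r
def onz(d,u,v,z):
    o,r=ray(d,u,v); return o+r*(z-o[2])/r[2]
def proj(d,p):
    T=np.array(d['cam_to_world']); c=T[:3,:3].T@(np.array(p)-T[:3,3]); return d['fx']*c[0]/c[2]+d['cx'],d['fy']*c[1]/c[2]+d['cy']
E
python3 - <<'E'
from h import *
for n in('top','side'):
    d=snap(n,n+'0'); print(n,d['fx'],d['cx'],d['cy'],np.round(d['cam_to_world'],3))
print(robot.observe())
E
```

```text
top 553.1671343338347 307.4155492737056 239.60753459542062 [[ 0.002 -0.982  0.188  0.291]
 [-1.    -0.004 -0.01   0.007]
 [ 0.01  -0.188 -0.982  1.244]
 [ 0.     0.     0.     1.   ]]
side 479.93902817163024 314.62820582836565 243.74736081049448 [[-0.906 -0.248  0.342  0.138]
 [-0.423  0.547 -0.722  0.833]
 [-0.008 -0.799 -0.601  0.766]
 [ 0.     0.     0.     1.   ]]
{'time': 0.1, 'joint_positions': array([-1.43209343e+00,  8.79276172e-02,  1.37213680e+00, -6.08673262e-06,
        1.68360337e+00, -1.03105415e-01]), 'qd': array([-0.00139097, -0.00162962, -0.00521602,  0.0010404 , -0.00020338,
       -0.0004883 ]), 'joint_efforts': array([ 2.58689935e-03, -3.53013861e+01, -3.14218104e+01, -8.23960045e-05,
        7.91584229e-03, -7.68743735e-07]), 'eef_pos': array([ 0.1316296 , -0.53354672,  0.23021366]), 'tool_rot': array([ 9.92699498e-01,  1.20609411e-01, -2.14902951e-05, -1.03734805e-03]), 'force': array([-0.62718484,  0.21971612,  1.13870771]), 'torque': array([-0.02282921, -0.0161689 , -0.02494653]), 'width': 0.08574101697463292}
```

View pics/top0.png

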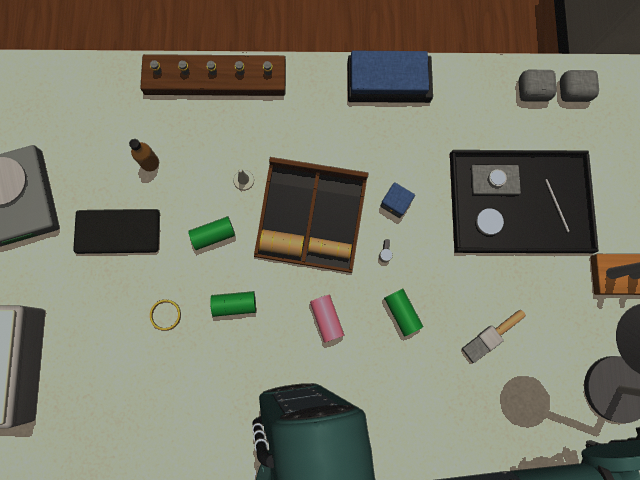

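View pics/side0.png

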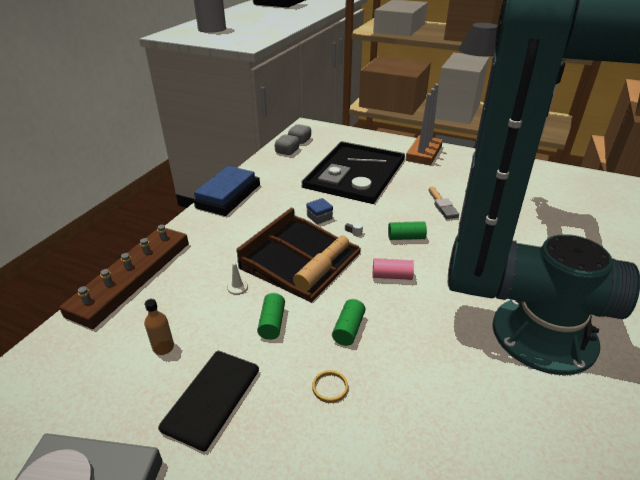

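Top view: the light-wood candidates are at (282,244) in the left lane and (330,248) in the right lane. Look-alikes are green at (212,233), (233,304) and (403,312), and pink at (327,318). The left wooden roll looks thicker, so I'll check that in a crop and measure it.

```bash
python3 - <<'E'
import cv2
a=cv2.imread('pics/top0.png')[150:280,245:380]; cv2.imwrite('pics/crop_top.png',cv2.resize(a,None,fx=4.4,fy=4.4,interpolation=cv2.INTER_CUBIC))
a=cv2.imread('pics/side0.png')[200:305,225:370]; cv2.imwrite('pics/crop_side.png',cv2.resize(a,None,fx=5,fy=5,interpolation=cv2.INTER_CUBIC))
E
```

```text
(no output)
```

View pics/crop_top.png

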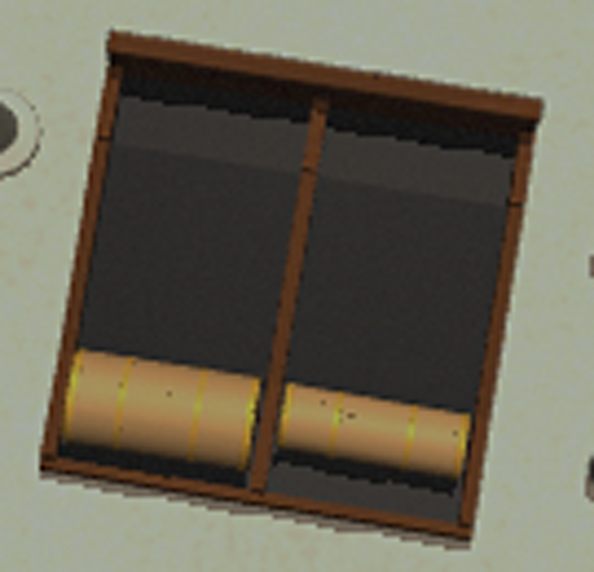

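View pics/crop_side.png

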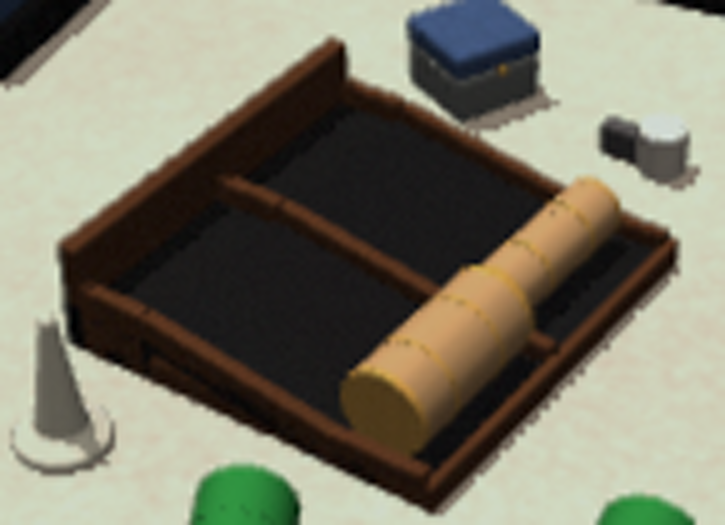

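```bash
python3 - <<'E'
from h import *
d=np.load('pics/top0.npz'); 
def P(u,v,z): return onz(d,245+u/4.4,150+v/4.4,z)
L=P(43,464,.015);R=P(469,538,.015); BL=P(110,34,.062);BR=P(542,102,.062)
for n,p in dict(L=L,R=R,BL=BL,BR=BR).items(): print(n,p.round(4))
print('lip len',np.linalg.norm(L-R),'board',np.linalg.norm(BL-BR), 'len',np.linalg.norm((L+R-BL-BR)[:2])/2)
for a,b in((L,R),(BL,BR)):
    v=a-b; print('yaw',np.degrees(np.arctan2(-v[0],v[1])))
v=(BL+BR-L-R)/2; print('yaw',np.degrees(np.arctan2(v[1],v[0])))
# roll mask
hsv=cv2.cvtColor(d['img'],cv2.COLOR_BGR2HSV)
m=((hsv[...,0]>8)&(hsv[...,0]<32)&(hsv[...,1]>90)&(hsv[...,2]>110)).astype(np.uint8)
m[:150]=0;m[280:]=0;m[:,:250]=0;m[:,375:]=0
n,lab,st,ce=cv2.connectedComponentsWithStats(m)
for i in range(1,n):
    if st[i,4]<100: continue
    c=np.argwhere(lab==i)[:,::-1].astype(np.float32)
    r=cv2.minAreaRect(c); print(st[i],r)
    for z in(.034,.027): print(z,onz(d,*r[0],z).round(4),[onz(d,*b,z).round(4)[:2] for b in cv2.boxPoints(r)])
s=np.load('pics/side0.npz')
# side: lip right corner? roll-left end face centre
o,r=ray(s,225+384/5,200+408/5); print('side L face centre z=.034',onz(s,225+384/5,200+408/5,.034))
for nm,u,v,z in(('lipL',432,478,.02),('lipR',676,240,.02),('boardL',62,243,.062),('boardR',337,40,.062)): print(nm,onz(s,225+u/5,200+v/5,z).round(4))
E
```

```text
L [0.4889 0.1137 0.015 ]
R [ 0.4515 -0.1036  0.015 ]
BL [0.7028 0.0799 0.062 ]
BR [ 0.6678 -0.1393  0.062 ]
lip len 0.22043743193047757 board 0.22197235825923434 len 0.21787938040471252
yaw -9.763040687141652
yaw -9.055179028553434
yaw -9.172823572368015
[260 230  44  24 770] ((281.12060546875, 241.12823486328125), (42.88589859008789, 18.12384605407715), 8.880659103393555)
0.034 [0.5183 0.0541 0.034 ] [array([0.5054, 0.1041]), array([0.546 , 0.0986]), array([0.5313, 0.0039]), array([0.4908, 0.01  ])]
0.027 [0.5196 0.0544 0.027 ] [array([0.5066, 0.1046]), array([0.5475, 0.0991]), array([0.5327, 0.0039]), array([0.492, 0.01 ])]
[309 237  43  20 526] ((329.6549377441406, 246.6146240234375), (42.282432556152344, 12.5098876953125), 9.92624568939209)
0.034 [ 0.5063 -0.0538  0.034 ] [array([ 0.5004, -0.0052]), array([ 0.5283, -0.0099]), array([ 0.5122, -0.1026]), array([ 0.4844, -0.0975])]
0.027 [ 0.5075 -0.0542  0.027 ] [array([ 0.5017, -0.0052]), array([ 0.5297, -0.01  ]), array([ 0.5134, -0.1033]), array([ 0.4855, -0.0981])]
side L face centre z=.034 [0.52039936 0.09643607 0.034     ]
lipL [0.4869 0.1162 0.02  ]
lipR [ 0.4491 -0.0954  0.02  ]
boardL [0.7004 0.0814 0.062 ]
boardR [ 0.6619 -0.1346  0.062 ]
```

The crop shows the thick roll is in the left (+y) lane: about 18 px wide against 12.5 px, and clearly fatter in the side view. The stand's origin is about (0.585, -0.0135) with yaw about -9.3°, and the roll is at stand x of about -81 on the landing. The top and side views agree. Next I move high to a point behind the roll.

Call:
play_rows --plan '[{"delta_pos": [0.4,-0.45,0],"dr": [0,0,0],"fingers": 50},{"delta_pos": [0.86,-0.96,0],"dr": [0,0,0],"fingers": 50},{"delta_pos": [0.86,-0.96,0],"dr": [0,0,0],"fingers": 50},{"delta_pos": [0.86,-0.96,0],"dr": [0,0,0],"fingers": 50},{"delta_pos": [0.86,-0.96,0],"dr": [0,0,0],"fingers": 50},{"delta_pos": [0.86,-0.96,0],"dr": [0,0,0],"fingers": 50},{"delta_pos": [0.86,-0.96,0],"dr": [0,0,0],"fingers": 50},{"delta_pos": [0.86,-0.96,0],"dr": [0,0,0],"fingers": 50},{"delta_pos": [0.86,-0.96,0],"dr": [0,0,0],"fingers": 50},{"delta_pos": [0.86,-0.96,0],"dr": [0,0,0],"fingers": 50},{"delta_pos": [0.86,-0.96,0],"dr": [0,0,0],"fingers": 50},{"delta_pos": [0.86,-0.96,0],"dr": [0,0,0],"fingers": 50},{"delta_pos": [0.86,-0.96,0],"dr": [0,0,0],"fingers": 50},{"delta_pos": [0.86,-0.96,0],"dr": [0,0,0],"fingers": 50},{"delta_pos": [0.86,-0.96,0],"dr": [0,0,0],"fingers": 50},{"delta_pos": [0.86,-0.96,0],"dr": [0,0,0],"fingers": 50}]'

```text
time: 1.43
eef_pos: [0.3701, -0.0758, 0.2229]
tool_rot: [0.994, 0.113, -0.002, -0.008]
force: [0.5, 0.1, 0.1]
width: 0.0496
```

Call:
play_rows --plan '[{"delta_pos": [0,0,0],"dr": [0,0,5.6],"fingers": 50},{"delta_pos": [0,0,0],"dr": [0,0,5.6],"fingers": 50},{"delta_pos": [0,0,0],"dr": [0,0,5.6],"fingers": 50},{"delta_pos": [0,0,0],"dr": [0,0,5.6],"fingers": 50},{"delta_pos": [0,0,0],"dr": [0,0,0],"fingers": 50}]'

```text
time: 1.85
eef_pos: [0.3713, -0.0667, 0.2204]
tool_rot: [0.997, -0.082, -0.006, -0.009]
force: [-0.5, -0.2, 0.5]
width: 0.0501
```

```bash
cat >> h.py <<'E'
from scipy.spatial.transform import Rotation as Rn
O=np.array([.585,-.0135,0]); YAW=np.radians(-9.3)
S=Rn.from_euler('z',YAW).as_matrix()
def st():
    o=robot.observe(); R=Rn.from_quat(o['tool_rot']).as_matrix(); p=np.array(o['eef_pos'])
    print('t',round(o['time'],2),'stand pos mm',(S.T@(p-O)*1000).round(1),'world',p.round(4),'F',np.round(S.T@o['force'],1),'w',round(o['width'],4))
    D=R.T@S@np.diag([1,-1,-1]); print(' err rotvec deg to align',np.degrees(Rn.from_matrix(D).as_rotvec()).round(2))
    return p,R
def to(x,y,z):
    p,R=st(); print(' units to target',(R.T@(O+S@np.array([x,y,z])/1000-p)/.025).round(2))
E
python3 -c "
from h import *
to(-150,54,60)"
```

```text
t 1.85 stand pos mm [-202.3  -87.   220.4] world [ 0.3713 -0.0667  0.2204] F [-0.4 -0.3  0.5] w 0.0501
 err rotvec deg to align [-1.02  0.74 -0.15]
 units to target [ 2.16 -5.53  6.49]
```

Call:
play_rows --plan '[{"delta_pos": [0.2,-0.6,0.3],"dr": [-0.5,0.4,0],"fingers": 50},{"delta_pos": [0.2,-0.7,0.4],"dr": [-0.5,0.4,0],"fingers": 50},{"delta_pos": [0.2,-0.7,0.5],"dr": [0,0,0],"fingers": 50},{"delta_pos": [0.2,-0.7,0.6],"dr": [0,0,0],"fingers": 50},{"delta_pos": [0.2,-0.7,0.6],"dr": [0,0,0],"fingers": 50},{"delta_pos": [0.2,-0.7,0.6],"dr": [0,0,0],"fingers": 50},{"delta_pos": [0.2,-0.6,0.6],"dr": [0,0,0],"fingers": 50},{"delta_pos": [0.2,-0.4,0.6],"dr": [0,0,0],"fingers": 50},{"delta_pos": [0.2,-0.2,0.6],"dr": [0,0,0],"fingers": 50},{"delta_pos": [0.1,0,0.4],"dr": [0,0,0],"fingers": 50},{"delta_pos": [0,0,0],"dr": [0,0,0],"fingers": 50}]'

```text
time: 2.77
eef_pos: [0.4404, 0.0605, 0.0832]
tool_rot: [0.998, -0.07, 0.0, 0.002]
force: [-0.0, -1.6, 0.0]
width: 0.0502
```

```bash
python3 -c "
from h import *
to(-150,54,24)
snap('top','top1');d=snap('side','side1')
cv2.imwrite('pics/side1c.png',cv2.resize(d['img'][150:330,210:450],None,fx=3.2,fy=3.2))"
```

```text
t 2.77 stand pos mm [-154.7   49.7   83.2] world [0.4404 0.0605 0.0832] F [ 0.2 -1.5  0. ] w 0.0502
 err rotvec deg to align [ 0.19 -0.04  1.24]
 units to target [ 0.19 -0.18  2.37]
```

View pics/side1c.png

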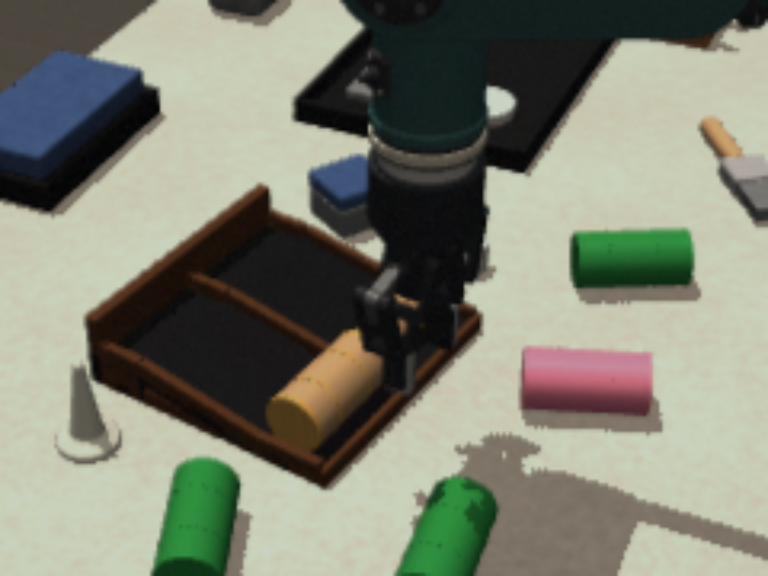

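The side view shows both fingers hanging in the air behind the thick roll. The roll's end face is at crop pixel (297,420) and nothing has been touched. I'll lower behind the lip.

Call:
play_rows --plan '[{"delta_pos": [0.05,-0.05,0.4],"dr": [0,0,0.6],"fingers": 50},{"delta_pos": [0.05,-0.05,0.6],"dr": [0,0,0.6],"fingers": 50},{"delta_pos": [0.05,-0.05,0.6],"dr": [0,0,0],"fingers": 50},{"delta_pos": [0,-0.03,0.5],"dr": [0,0,0],"fingers": 50},{"delta_pos": [0,0,0.25],"dr": [0,0,0],"fingers": 50},{"delta_pos": [0,0,0],"dr": [0,0,0],"fingers": 50},{"delta_pos": [0,0,0],"dr": [0,0,0],"fingers": 50}]'

```text
time: 3.45
eef_pos: [0.4512, 0.0611, 0.0301]
tool_rot: [0.996, -0.085, 0.009, 0.001]
force: [0.2, -1.1, 0.1]
width: 0.05
```

```bash
python3 -c "
from h import *
to(-130,54,22)"
```

```text
t 3.45 stand pos mm [-144.1   52.    30.1] world [0.4512 0.0611 0.0301] F [ 0.3 -1.1  0.1] w 0.05
 err rotvec deg to align [ 0.04 -1.09 -0.41]
 units to target [ 0.56 -0.08  0.33]
```

Call:
play_rows --plan '[{"delta_pos": [0.05,-0.02,0.1],"dr": [0,-0.5,-0.2],"fingers": 50},{"delta_pos": [0.1,-0.02,0.1],"dr": [0,-0.5,-0.2],"fingers": 50},{"delta_pos": [0.1,-0.02,0.1],"dr": [0,0,0],"fingers": 50},{"delta_pos": [0.1,-0.02,0.05],"dr": [0,0,0],"fingers": 50},{"delta_pos": [0.1,0,0],"dr": [0,0,0],"fingers": 50},{"delta_pos": [0.08,0,0],"dr": [0,0,0],"fingers": 50},{"delta_pos": [0,0,0],"dr": [0,0,0],"fingers": 50}]'

```text
time: 4.03
eef_pos: [0.4694, 0.0605, 0.0243]
tool_rot: [0.997, -0.081, 0.004, 0.0]
force: [-0.1, 0.6, -0.3]
width: 0.05
```

```bash
python3 -c "
from h import *
to(-115,54,22)
d=snap('side','side2')
cv2.imwrite('pics/side2c.png',cv2.resize(d['img'][200:310,230:390],None,fx=5,fy=5))"
```

```text
t 4.03 stand pos mm [-126.1   54.3   24.3] world [0.4694 0.0605 0.0243] F [-0.2  0.5 -0.3] w 0.05
 err rotvec deg to align [-0.03 -0.43 -0.  ]
 units to target [0.44 0.01 0.1 ]
```

View pics/side2c.png

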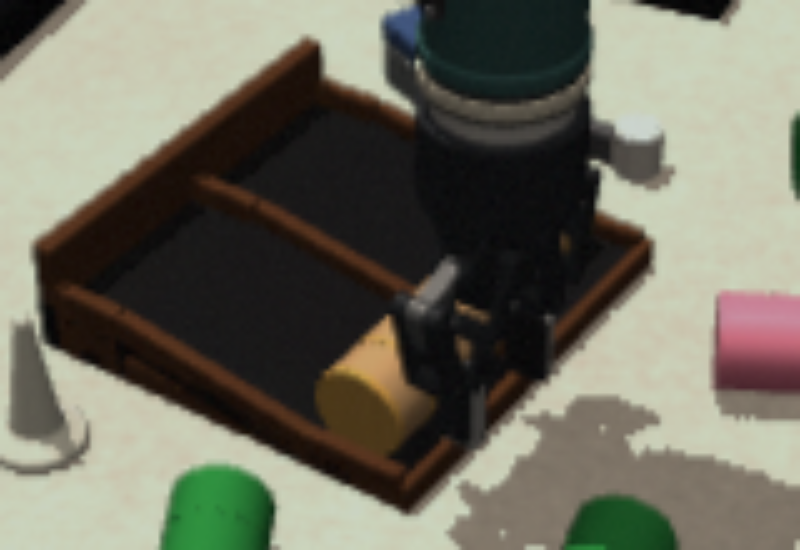

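The fingers now stand just behind the roll over the lip, at crop pixels (475,410) and (540,350). I push forward slowly.

Call:
play_rows --plan '[{"delta_pos": [0.08,0,0.02],"dr": [0,-0.2,0],"fingers": 50},{"delta_pos": [0.08,0,0.02],"dr": [0,-0.2,0],"fingers": 50},{"delta_pos": [0.08,0,0],"dr": [0,0,0],"fingers": 50},{"delta_pos": [0.08,0,0],"dr": [0,0,0],"fingers": 50},{"delta_pos": [0.08,0,0],"dr": [0,0,0],"fingers": 50},{"delta_pos": [0.08,0,0],"dr": [0,0,0],"fingers": 50},{"delta_pos": [0.08,0,0],"dr": [0,0,0],"fingers": 50},{"delta_pos": [0.08,0,0],"dr": [0,0,0],"fingers": 50},{"delta_pos": [0.08,0,0],"dr": [0,0,0],"fingers": 50},{"delta_pos": [0.08,0,0],"dr": [0,0,0],"fingers": 50}]'

```text
time: 4.92
eef_pos: [0.4903, 0.0571, 0.0232]
tool_rot: [0.997, -0.081, -0.001, -0.0]
force: [0.2, 0.1, -0.3]
width: 0.0498
```

```bash
python3 -c "
from h import *
to(-90,54,24)
d=snap('side','side3')
cv2.imwrite('pics/side3c.png',cv2.resize(d['img'][200:310,230:390],None,fx=5,fy=5))"
```

```text
t 4.92 stand pos mm [-104.9   54.4   23.2] world [0.4903 0.0571 0.0232] F [ 0.2  0.1 -0.3] w 0.0498
 err rotvec deg to align [-0.03  0.07  0.01]
 units to target [ 0.59  0.02 -0.03]
```

View pics/side3c.png

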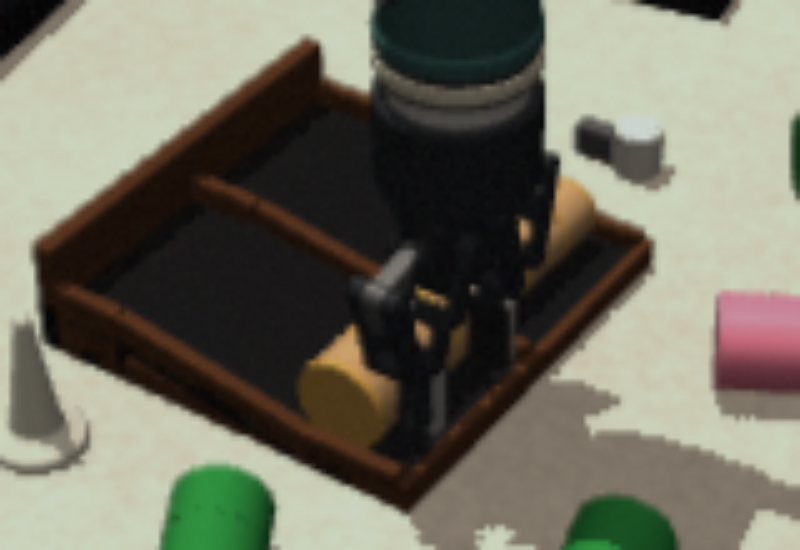

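The roll has moved forward, its end face going from (358,415) to (340,405) in the crop, and it stays square to the lane. I continue onto the slope.

Call:
play_rows --plan '[{"delta_pos": [0.08,0,-0.005],"dr": [0,0,0],"fingers": 50},{"delta_pos": [0.08,0,-0.005],"dr": [0,0,0],"fingers": 50},{"delta_pos": [0.08,0,-0.005],"dr": [0,0,0],"fingers": 50},{"delta_pos": [0.08,0,-0.005],"dr": [0,0,0],"fingers": 50},{"delta_pos": [0.08,0,-0.005],"dr": [0,0,0],"fingers": 50},{"delta_pos": [0.08,0,-0.005],"dr": [0,0,0],"fingers": 50},{"delta_pos": [0.08,0,-0.01],"dr": [0,0,0],"fingers": 50},{"delta_pos": [0.08,0,-0.015],"dr": [0,0,0],"fingers": 50},{"delta_pos": [0.08,0,-0.015],"dr": [0,0,0],"fingers": 50},{"delta_pos": [0.08,0,-0.015],"dr": [0,0,0],"fingers": 50},{"delta_pos": [0.08,0,-0.015],"dr": [0,0,0],"fingers": 50},{"delta_pos": [0.08,0,-0.015],"dr": [0,0,0],"fingers": 50}]'

```text
time: 5.97
eef_pos: [0.504, 0.0549, 0.0255]
tool_rot: [0.997, -0.079, -0.016, -0.001]
force: [-5.3, 0.7, 4.1]
width: 0.0497
```

```bash
python3 -c "
from h import *
to(-60,54,29.3)
d=snap('side','side4')
cv2.imwrite('pics/side4c.png',cv2.resize(d['img'][200:310,230:390],None,fx=5,fy=5))"
```

```text
t 5.97 stand pos mm [-91.   54.4  25.5] world [0.504  0.0549 0.0255] F [-5.3 -0.1  4.1] w 0.0497
 err rotvec deg to align [0.06 1.85 0.2 ]
 units to target [ 1.24  0.02 -0.19]
```

View pics/side4c.png

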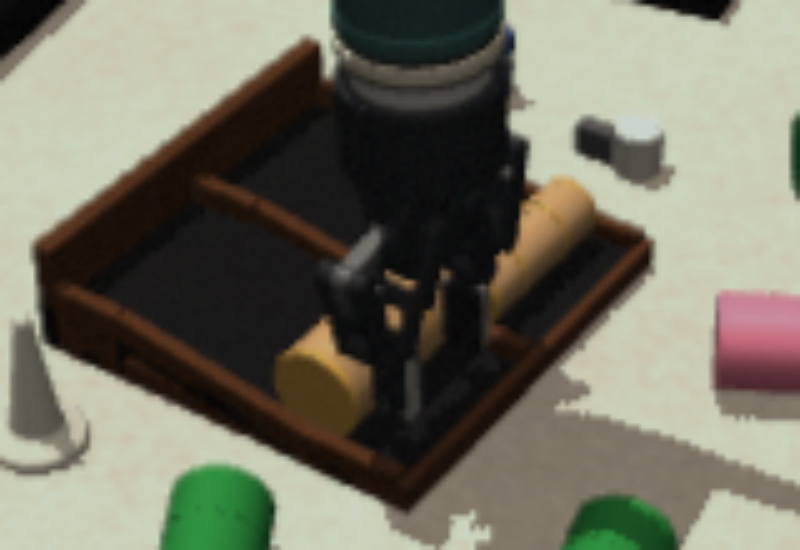

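```bash
python3 -c "
from h import *
d=np.load('pics/side4.npz')
for n,(u,v) in {'4':(317,388),}.items():
    for z in(.034,.036): print(z,(S.T@(onz(d,230+u/5,200+v/5,z)-O)*1e3).round(1))
d=np.load('pics/side2.npz'); print((S.T@(onz(d,230+358/5,200+412/5,.034)-O)*1e3).round(1))
d=np.load('pics/side3.npz'); print((S.T@(onz(d,230+341/5,200+402/5,.034)-O)*1e3).round(1))
"
```

```text
0.034 [-57.2  97.5  34. ]
0.036 [-58.6  99.3  36. ]
[-82.7 100.6  34. ]
[-72.2  99.3  34. ]
```

The roll centre is at stand x of about -57.5, at the foot of the slope and still resting level. The force (5 N back, 4 N up) means finger friction is resisting the rolling, so the vertical face nearly jams. I'll back off a few mm while the roll is still on the landing, lean the fingers so the face is tilted about 20° up, and come in again.

Call:
play_rows --plan '[{"delta_pos": [-0.12,0,0],"dr": [0,1,0],"fingers": 50},{"delta_pos": [-0.1,0,0.06],"dr": [0,3.6,0],"fingers": 50},{"delta_pos": [0,0,0.06],"dr": [0,3.6,0],"fingers": 50},{"delta_pos": [0,0,0.06],"dr": [0,3.6,0],"fingers": 50},{"delta_pos": [0,0,0.06],"dr": [0,3.6,0],"fingers": 50},{"delta_pos": [0,0,0.06],"dr": [0,3.6,0],"fingers": 50},{"delta_pos": [0,0,0],"dr": [0,1,0],"fingers": 50},{"delta_pos": [0,0,0],"dr": [0,0,0],"fingers": 50}]'

```text
time: 6.68
eef_pos: [0.5012, 0.0554, 0.0187]
tool_rot: [0.982, -0.078, 0.17, 0.013]
force: [0.2, 1.3, 0.1]
width: 0.0498
```

```bash
python3 -c "
from h import *
to(-94,54,16)
d=snap('side','side5')
cv2.imwrite('pics/side5c.png',cv2.resize(d['img'][200:310,230:390],None,fx=5,fy=5))"
```

```text
t 6.68 stand pos mm [-93.8  54.5  18.7] world [0.5012 0.0554 0.0187] F [-0.1  1.3  0.1] w 0.0498
 err rotvec deg to align [ -0.06 -19.67   0.19]
 units to target [-0.04  0.02  0.1 ]
```

View pics/side5c.png

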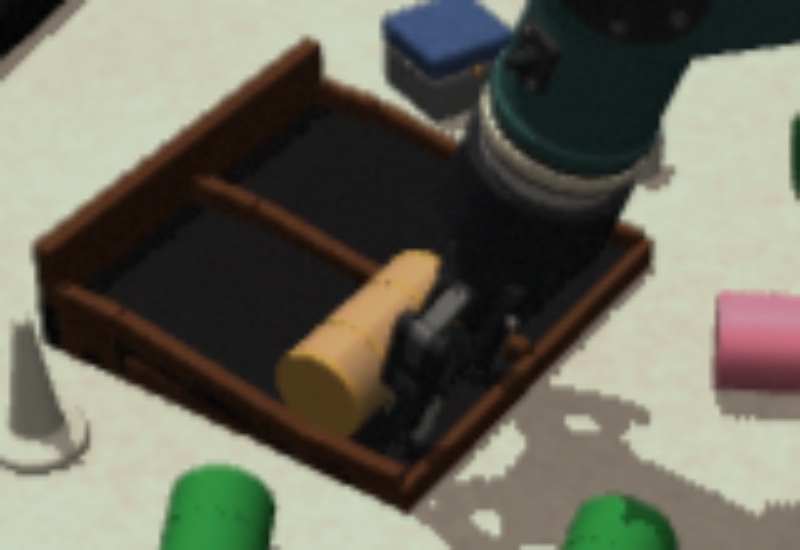

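The roll hasn't moved and the fingers now lean about 20°. I push along the slope direction.

Call:
play_rows --plan '[{"delta_pos": [0.06,0,0.05],"dr": [0,0,0],"fingers": 50},{"delta_pos": [0.06,0,0.05],"dr": [0,0,0],"fingers": 50},{"delta_pos": [0.06,0,0.05],"dr": [0,0,0],"fingers": 50},{"delta_pos": [0.08,0,0.02],"dr": [0,0,0],"fingers": 50},{"delta_pos": [0.08,0,0.014],"dr": [0,0,0],"fingers": 50},{"delta_pos": [0.08,0,0.014],"dr": [0,0,0],"fingers": 50},{"delta_pos": [0.08,0,0.014],"dr": [0,0,0],"fingers": 50},{"delta_pos": [0.08,0,0.014],"dr": [0,0,0],"fingers": 50},{"delta_pos": [0.08,0,0.014],"dr": [0,0,0],"fingers": 50},{"delta_pos": [0.08,0,0.014],"dr": [0,0,0],"fingers": 50}]'

```text
time: 7.57
eef_pos: [0.5239, 0.0517, 0.0192]
tool_rot: [0.982, -0.079, 0.169, 0.013]
force: [-2.1, 0.0, 1.2]
width: 0.05
```

```bash
python3 -c "
from h import *
to(-60,54,19)
d=snap('side','side6')
cv2.imwrite('pics/side6c.png',cv2.resize(d['img'][200:310,230:390],None,fx=5,fy=5))"
```

```text
t 7.57 stand pos mm [-70.8  54.5  19.2] world [0.5239 0.0517 0.0192] F [-2.1 -0.3  1.2] w 0.05
 err rotvec deg to align [ -0.06 -19.48   0.12]
 units to target [0.4  0.02 0.15]
```

View pics/side6c.png

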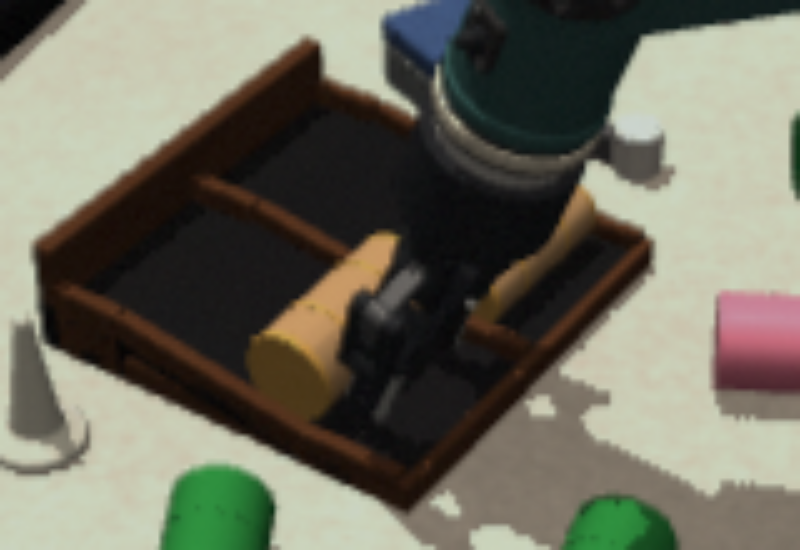

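It pushes smoothly now at about 2 N, with the roll square at end face (290,373). I continue.

Call:
play_rows --plan '[{"delta_pos": [0.08,0,0.022],"dr": [0,0,0],"fingers": 50},{"delta_pos": [0.08,0,0.022],"dr": [0,0,0],"fingers": 50},{"delta_pos": [0.08,0,0.022],"dr": [0,0,0],"fingers": 50},{"delta_pos": [0.08,0,0.022],"dr": [0,0,0],"fingers": 50},{"delta_pos": [0.08,0,0.022],"dr": [0,0,0],"fingers": 50},{"delta_pos": [0.08,0,0.016],"dr": [0,0,0],"fingers": 50},{"delta_pos": [0.08,0,0.016],"dr": [0,0,0],"fingers": 50},{"delta_pos": [0.08,0,0.016],"dr": [0,0,0],"fingers": 50},{"delta_pos": [0.08,0,0.016],"dr": [0,0,0],"fingers": 50},{"delta_pos": [0.08,0,0.016],"dr": [0,0,0],"fingers": 50},{"delta_pos": [0.08,0,0.016],"dr": [0,0,0],"fingers": 50},{"delta_pos": [0.08,0,0.016],"dr": [0,0,0],"fingers": 50},{"delta_pos": [0.08,0,0.016],"dr": [0,0,0],"fingers": 50},{"delta_pos": [0.08,0,0.016],"dr": [0,0,0],"fingers": 50},{"delta_pos": [0.08,0,0.016],"dr": [0,0,0],"fingers": 50},{"delta_pos": [0.08,0,0.016],"dr": [0,0,0],"fingers": 50}]'

```text
time: 8.95
eef_pos: [0.5596, 0.0459, 0.0236]
tool_rot: [0.982, -0.079, 0.169, 0.013]
force: [-1.6, -0.5, 0.8]
width: 0.0501
```

```bash
python3 -c "
from h import *
to(-30,54,24)
d=snap('side','side7')
cv2.imwrite('pics/side7c.png',cv2.resize(d['img'][200:310,230:390],None,fx=5,fy=5))"
```

```text
t 8.95 stand pos mm [-34.6  54.6  23.6] world [0.5596 0.0459 0.0236] F [-1.5 -0.7  0.8] w 0.0501
 err rotvec deg to align [ -0.06 -19.49   0.13]
 units to target [0.18 0.02 0.05]
```

View pics/side7c.png

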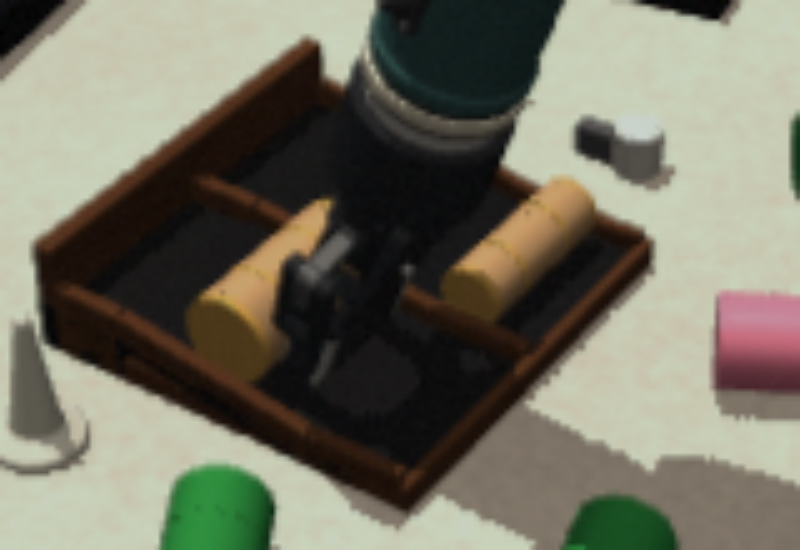

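Call:
play_rows --plan '[{"delta_pos": [0.08,0,0.01],"dr": [0,0,0],"fingers": 50},{"delta_pos": [0.08,0,0.01],"dr": [0,0,0],"fingers": 50},{"delta_pos": [0.08,0,0.01],"dr": [0,0,0],"fingers": 50},{"delta_pos": [0.08,0,0.01],"dr": [0,0,0],"fingers": 50},{"delta_pos": [0.08,0,0.01],"dr": [0,0,0],"fingers": 50},{"delta_pos": [0.08,0,0.01],"dr": [0,0,0],"fingers": 50},{"delta_pos": [0.08,0,0.01],"dr": [0,0,0],"fingers": 50},{"delta_pos": [0.08,0,0.01],"dr": [0,0,0],"fingers": 50},{"delta_pos": [0.08,0,0.01],"dr": [0,0,0],"fingers": 50},{"delta_pos": [0.08,0,0.01],"dr": [0,0,0],"fingers": 50},{"delta_pos": [0.08,0,0.01],"dr": [0,0,0],"fingers": 50},{"delta_pos": [0.08,0,0.01],"dr": [0,0,0],"fingers": 50},{"delta_pos": [0.08,0,0.01],"dr": [0,0,0],"fingers": 50},{"delta_pos": [0.08,0,0.01],"dr": [0,0,0],"fingers": 50},{"delta_pos": [0.08,0,0.01],"dr": [0,0,0],"fingers": 50},{"delta_pos": [0.08,0,0.01],"dr": [0,0,0],"fingers": 50},{"delta_pos": [0.08,0,0.01],"dr": [0,0,0],"fingers": 50},{"delta_pos": [0.08,0,0.01],"dr": [0,0,0],"fingers": 50}]'

```text
time: 10.5
eef_pos: [0.5986, 0.0396, 0.0322]
tool_rot: [0.982, -0.079, 0.169, 0.013]
force: [-1.7, 0.7, 0.6]
width: 0.0499
```

```bash
python3 -c "
from h import *
to(20,54,33)
d=snap('side','side8')
cv2.imwrite('pics/side8c.png',cv2.resize(d['img'][200:310,230:390],None,fx=5,fy=5))"
```

```text
t 10.5 stand pos mm [ 4.8 54.6 32.2] world [0.5986 0.0396 0.0322] F [-1.8  0.4  0.6] w 0.0499
 err rotvec deg to align [ -0.06 -19.5    0.13]
 units to target [0.58 0.03 0.17]
```

View pics/side8c.png

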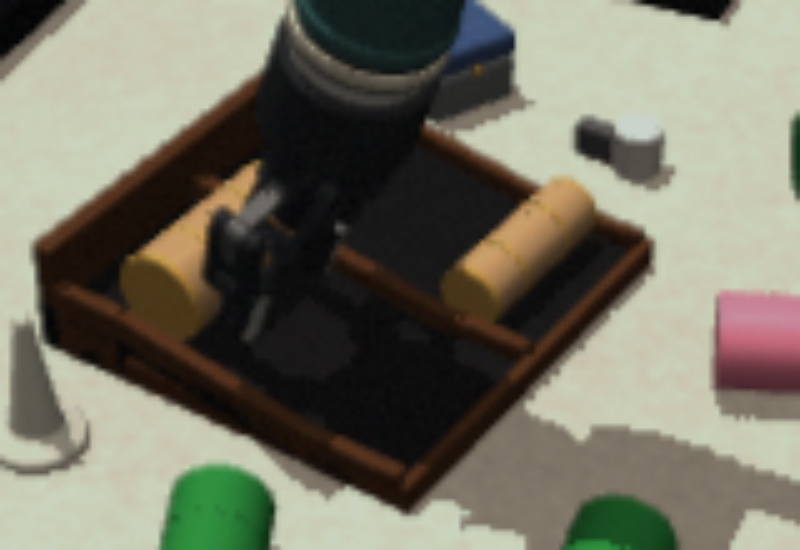

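Call:
play_rows --plan '[{"delta_pos": [0.06,0,0.018],"dr": [0,0,0],"fingers": 50},{"delta_pos": [0.06,0,0.018],"dr": [0,0,0],"fingers": 50},{"delta_pos": [0.06,0,0.018],"dr": [0,0,0],"fingers": 50},{"delta_pos": [0.06,0,0.018],"dr": [0,0,0],"fingers": 50},{"delta_pos": [0.06,0,0.014],"dr": [0,0,0],"fingers": 50},{"delta_pos": [0.06,0,0.014],"dr": [0,0,0],"fingers": 50},{"delta_pos": [0.06,0,0.014],"dr": [0,0,0],"fingers": 50},{"delta_pos": [0.06,0,0.014],"dr": [0,0,0],"fingers": 50},{"delta_pos": [0.05,0,0.012],"dr": [0,0,0],"fingers": 50},{"delta_pos": [0.05,0,0.012],"dr": [0,0,0],"fingers": 50},{"delta_pos": [0.05,0,0.012],"dr": [0,0,0],"fingers": 50},{"delta_pos": [0.05,0,0.012],"dr": [0,0,0],"fingers": 50}]'

```text
time: 11.55
eef_pos: [0.6186, 0.0364, 0.0343]
tool_rot: [0.982, -0.079, 0.17, 0.013]
force: [0.5, 0.4, -0.3]
width: 0.0501
```

```bash
python3 -c "
from h import *
to(40,54,36)"
```

```text
t 11.55 stand pos mm [25.1 54.7 34.3] world [0.6186 0.0364 0.0343] F [ 0.4  0.5 -0.3] w 0.0501
 err rotvec deg to align [ -0.06 -19.62   0.13]
 units to target [0.58 0.03 0.14]
```

```bash
python3 -c "
from h import *
d=snap('side','side9')
cv2.imwrite('pics/side9c.png',cv2.resize(d['img'][200:310,230:390],None,fx=5,fy=5))"
```

```text
(no output)
```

View pics/side9c.png

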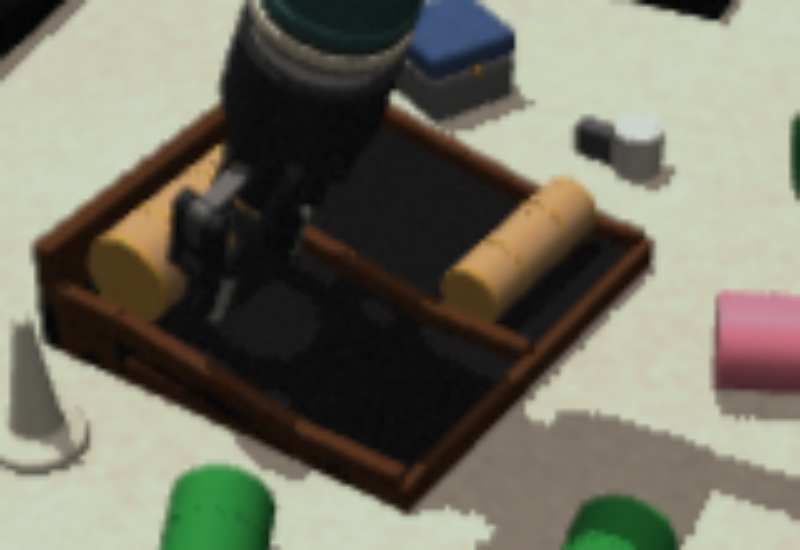

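The roll is right at the crest, with its end face at (128,275). I keep going gently over it.

Call:
play_rows --plan '[{"delta_pos": [0.05,0,0.015],"dr": [0,0,0],"fingers": 50},{"delta_pos": [0.05,0,0.015],"dr": [0,0,0],"fingers": 50},{"delta_pos": [0.05,0,0.015],"dr": [0,0,0],"fingers": 50},{"delta_pos": [0.05,0,0.015],"dr": [0,0,0],"fingers": 50},{"delta_pos": [0.05,0,0.015],"dr": [0,0,0],"fingers": 50},{"delta_pos": [0.05,0,0.015],"dr": [0,0,0],"fingers": 50},{"delta_pos": [0.05,0,0.015],"dr": [0,0,0],"fingers": 50}]'

```text
time: 12.18
eef_pos: [0.6298, 0.0345, 0.0357]
tool_rot: [0.982, -0.079, 0.171, 0.013]
force: [0.1, -0.3, 0.2]
width: 0.0497
```

```bash
python3 -c "
from h import *
to(40,54,37)
d=snap('side','side10')
cv2.imwrite('pics/side10c.png',cv2.resize(d['img'][200:310,230:390],None,fx=5,fy=5))"
```

```text
t 12.18 stand pos mm [36.5 54.6 35.7] world [0.6298 0.0345 0.0357] F [ 0.1 -0.3  0.2] w 0.0497
 err rotvec deg to align [ -0.07 -19.78   0.12]
 units to target [ 0.15  0.02 -0.  ]
```

View pics/side10c.png

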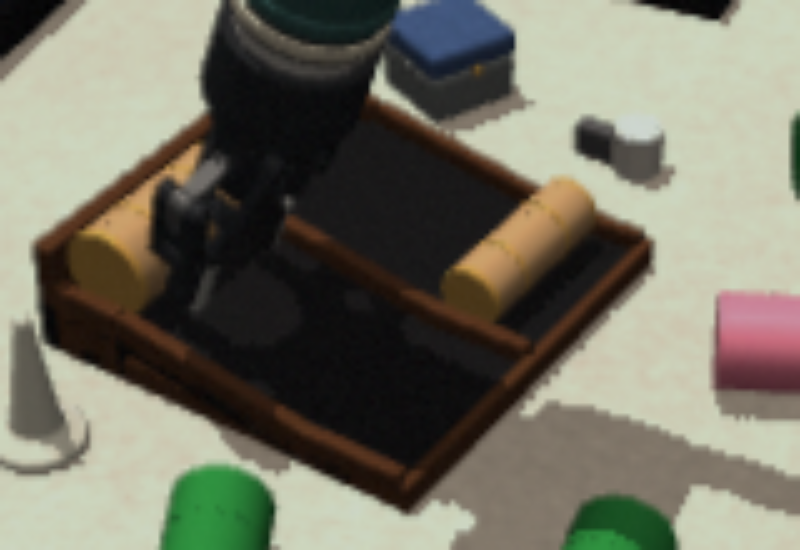

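The roll appears to have dropped into the rest, end face (104,268), and there is no contact force. I back off and then look.

Call:
play_rows --plan '[{"delta_pos": [-0.2,0,-0.1],"dr": [0,0,0],"fingers": 50},{"delta_pos": [-0.4,0,-0.2],"dr": [0,0,0],"fingers": 50},{"delta_pos": [-0.5,0,-0.3],"dr": [0,0,0],"fingers": 50},{"delta_pos": [-0.5,0,-0.5],"dr": [0,-2,0],"fingers": 50},{"delta_pos": [-0.5,0,-0.8],"dr": [0,-2,0],"fingers": 50},{"delta_pos": [-0.5,0,-0.9],"dr": [0,-3,0],"fingers": 50},{"delta_pos": [-0.5,0,-0.9],"dr": [0,-3,0],"fingers": 50},{"delta_pos": [-0.6,0,-0.9],"dr": [0,-3,0],"fingers": 50},{"delta_pos": [-0.6,0,-0.9],"dr": [0,-3,0],"fingers": 50},{"delta_pos": [-0.8,0,-0.9],"dr": [0,-3,0],"fingers": 50},{"delta_pos": [-0.9,0,-0.5],"dr": [0,0,0],"fingers": 50},{"delta_pos": [-0.9,0,0],"dr": [0,0,0],"fingers": 50},{"delta_pos": [-0.4,0,0],"dr": [0,0,0],"fingers": 50},{"delta_pos": [0,0,0],"dr": [0,0,0],"fingers": 50},{"delta_pos": [0,0,0],"dr": [0,0,0],"fingers": 50}]'

```text
time: 13.48
eef_pos: [0.3966, 0.0714, 0.1812]
tool_rot: [0.997, -0.079, -0.005, -0.001]
force: [-0.1, 0.2, -0.5]
width: 0.0498
```

```bash
python3 -c "
from h import *
st()
d=snap('side','side11');t=snap('top','top11')
a=cv2.resize(d['img'][200:310,230:330],None,fx=4,fy=4);b=cv2.resize(t['img'][150:260,250:350],None,fx=4,fy=4)
cv2.imwrite('pics/both11.png',np.hstack([a,b]))
for x in (69,66.6,55): print(x,'side end face exp', proj(d,O+S@np.array([x,101,50.4])/1e3), 'top centre',proj(t,O+S@np.array([x,54,50.4])/1e3))"
```

```text
t 13.48 stand pos mm [-199.6   53.4  181.2] world [0.3966 0.0714 0.1812] F [-0.2  0.2 -0.5] w 0.0498
 err rotvec deg to align [-0.01  0.57  0.24]
69 side end face exp (np.float64(250.2265043694468), np.float64(254.1770610881787)) top centre (np.float64(292.88676580856776), np.float64(176.9797566453363))
66.6 side end face exp (np.float64(250.9871202553146), np.float64(254.5182118238173)) top centre (np.float64(292.7068070761116), np.float64(177.9933033744378))
55 side end face exp (np.float64(254.68371343224788), np.float64(256.1762043862897)) top centre (np.float64(291.8351688920932), np.float64(182.90246237058204))
```

View pics/both11.png

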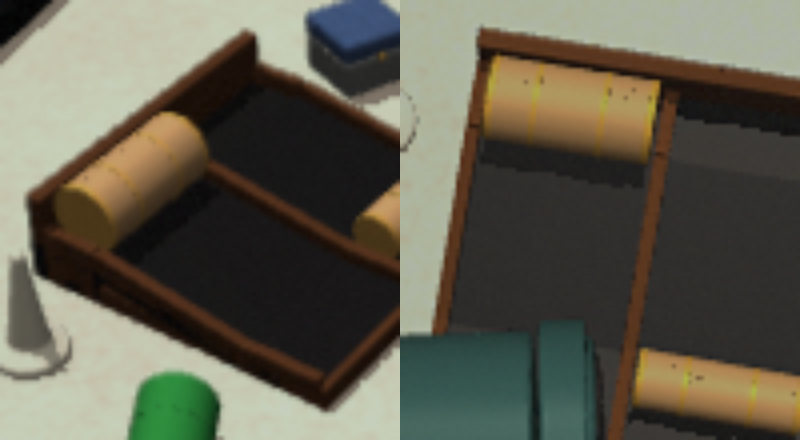

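View pics/top11.png

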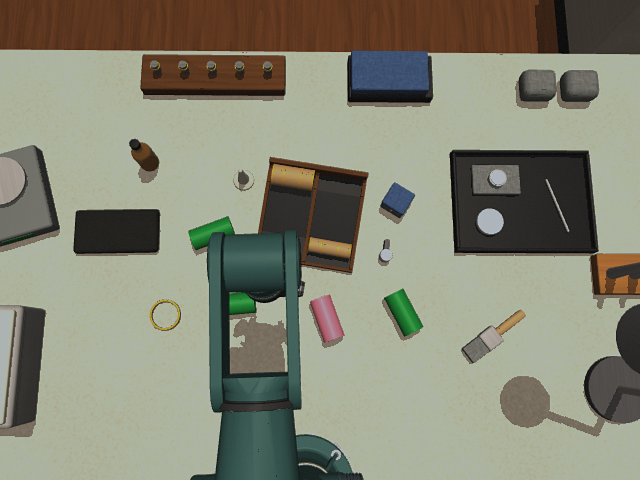

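The roll's centre in the top view is at about (293,177.5), against an expected (292.9,177.0) to (292.7,178.0) for home. In the side view its end face is at about (251,254), against an expected (250.2,254.2). It lies against the stop board, and the slim roll at (330,248) and everything else visible looks unmoved. I hand the job in.

```bash
python3 -c "
from h import *
print(robot.job_done())"
```

```text
the job is handed in; nothing more can be done
None
```

The thick roll (left, +y lane) is in the rest at the top against the stop board. I pushed it there with the fingertips at about 30 mm/s or less, then backed the arm clear and handed in at about 13.6 s.

- **Friction on the way up:** at the foot of the slope, upright fingers nearly jammed the roll through friction, at about 5 N back and 4 N up. I backed off while the roll was still on the landing, leaned the fingers about 20° and carried on. After that it took about 2 N.
- **Roll position:** the last pictures agree with the home position to about 1 pixel in both views. The roll lies square in its lane.
- **Other items:** the slimmer roll and the other items I could see looked unmoved. In the last top view the arm partly covered one green look-alike.
- **Not measured:** I did not measure the roll's speed directly, only the finger speed and the steady contact. It also rolled the last few millimetres over the crest on its own as it dropped in.

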